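# Put the profile template back through the slot of its storage box

### The arm

A 7-joint arm with a two-finger parallel gripper is mounted at the origin on a cart in front of the work surface, level with it; the furniture and walls round the work are solid. World frame = base frame: x ahead of the robot, y to its left, z up, the work surface at z = 0. Lengths are in m, angles in rad, forces in N, time in s.
With the tool pointing down it reaches from about 0.425 to 0.875 m from the base axis. Payload 4.7 kg.
Tool frame: the origin (TCP) lies at the very end of the fingers, on their centre line; the grasp point (between the pads) lies 19 mm behind it; z points along the fingers, y is the line along which they close (so a half turn about z gives the same grasp; the last joint's range is limited). The gripper opens to 87 mm and grips with 3 to 60 N. Pads are 19 mm wide; open, the fingers measure 117 mm over their backs; the gripper's body (75 mm by 190 mm) begins 51 mm behind the grasp point.
Start: joints at [1.313, 0.321, -0.07, 1.45, 0.023, 1.371, -0.057], TCP at [0.174, -0.626, 0.223] pointing down, gripper open.
Joint ranges: [-2.86, 2.86], [-0.3, 2.09], [-1.38, 1.24], [0.06, 2.45], [-1.56, 4.7], [0.09, 2.05], [-2.69, 2.69]. Speed limits (rad/s): [2.57, 2.57, 3.14, 3.14, 3.14, 3.14, 3.14].

### API

Orientations are given as a rotation vector (axis times angle).
In Python, from bench import ctrl, vision gives the robot as it stands.
- The arm moves only by the tool jog_arm, never from a script. Its argument "increments" is a list of rows, each an object of numbers: "tx", "ty", "tz": the shift along the tool's x, y, z in mm; "wx", "wy", "wz": the turn, a rotation vector about the tool's x, y, z in rad; "gripper": the opening, from 0 (shut) to 1 (fully open). In form: [{"tx": .., "ty": .., "tz": .., "wx": .., "wy": .., "wz": .., "gripper": ..}, ...]. A call has exactly 5 rows; each row is the pose to reach, as a shift and turn from the pose commanded when the call began, along the tool's axes at that moment; what a row does not reach only later rows make up. A row lasts 1/12 s, in which the tool goes at most 41.7 mm and 7.16 degrees, less where a joint would pass 70% of its speed; a pose out of reach is approached as far as the arm can. A call with a gripper value outside its range is refused whole. The fingers move at their own pace and stop on an object; "grip_force" is the grip in N (left out, the last holds). Time passes only in rows, so rows that repeat a pose let the fingers close, or fill a call up. It gives the time, the measured TCP pose, the force, the opening and the grip force at its end, in the units of the state.
- ctrl.get_state(): the state, without advancing time (a new reading comes with each control period).
- vision.get_image(name): name is "side" or "top"; returns a dict with "color" (480x640x3 uint8, blue, green, red), "fx", "fy", "cx", "cy" (pixels), "extrinsics" (4x4, takes a point from world to camera coordinates). Camera axes: x right, y down, z forward; pixel columns grow to the right and rows downward; lengths in m; the calibration is good to about 2 mm. A picture is of the moment at which its call begins. There is no depth.
- ctrl.close_job(): hands the job in; it is judged then, once.
Trained networks look in the newest picture that a camera, given by its name, has taken for a name from the list of things; names that differ only in an ending like _2 or _b are one class to them, and where a whole thing is asked for, a point or a joint stands for the part that bears it (a point fixed in the world has none). Each returns a list of dicts, best first, with "conf" (0 to 1); they miss things now and then, are a little off and sometimes report something else, mostly with a low value. They report only what shows in the picture. A call takes as long as a camera call.
- vision.spot_in(camera, thing): "bbox" ([left, top, right, bottom] in pixels, round what is visible of it).
The state is a dict: "time": time; "joint_positions": joint angles; "qd": joint speeds; "joint_torque": joint torques, N m; "position": TCP position; "tool_rot": TCP orientation; "ft_force": force on the tool from outside, world axes, zero at the start; "torque": the same for the moment, N m; "grip_width": opening from 0.0 (shut) to 1.0 (fully open); "grip_force": force on a finger pad.
Only numpy, scipy, OpenCV 4.12 (cv2) and the standard library are available. Lean on these libraries where they do the work, as an engineer would, in place of code of your own. Each camera call takes 0.05 s, during which the arm holds its last target. There are 200 camera calls.

### The job

Take the plywood template out of its wooden stand and put it away in the grey storage box: work it upright through the narrow slot in the box's cover and well past the spring inside, let go, then press its top edge down until the template is fully home. The cover floats, so feel for the slot against the two upright ears behind it; be gentle, push with no more than about 2 kg of force, and leave the sanding block, the rock casting and the paint pot where they are.

Things in the scene. Friction and masses are not known exactly. Their poses are not given: they have to be found in the camera images.
- template_mid (a point): Centre of the plywood template, a loose flat plate of 40 to 85 g: 6 mm thick (its x), 90 mm wide (its y), 80 mm high (its z, up); this point is 40 mm below its top edge. The lower edge is bevelled to 5 mm thick; the top 10 mm are only 80 mm wide. It starts upright in the stand, perhaps leaning by up to 0.08 rad. Same both ways round.
- stand: Fixed wooden block, 64 mm (x) by 116 mm (y) by 34 mm high, origin at the centre of its underside. A groove 8 mm wide and 24 mm deep runs along its y; the template stands in it, lower edge 10 mm above the table.
- store_box: Fixed grey steel box, origin at the centre of its underside, 88 mm (x) by 128 mm (y), with a flat aluminium cover plate (112 x 136 mm, top 95 mm above the table). The cover has one slot along the box's y, 8 mm wide and 95 mm long, centred in y; on the slot's -x side the cover is flat for 50 mm. Two steel ears stand just behind the slot, on its +x side. Cover and inner floor rest on springs and sink about 1 mm for each 3 N pressed down.
- box_top (a point): The box's middle at cover height (on the box, not the slot). The cover FLOATS: the slot's middle lies up to 11 mm either way from here along x, unmeasured, and stays put under 25 N. The ears, 22 mm tall, at y = 35 to 48 mm both sides (a hand fits between), have their -x faces flush with the slot's +x wall: a plate touching both needs 1 mm back to -x to be over the slot.
- box_floor (a point): Floor inside, 77 mm below the cover's top: a template fully home stands 3 mm proud of the cover, its centre 40 mm above here. A sprung round roller on the -x side, 60 mm long, axis 29 mm below the cover's top, presses the plate against the +x wall with about 5 N: pushing it past takes roughly 5 to 12 N, then it holds the plate, which does not fall by itself.
- sanding_block_mid (a point): Centre of the sanding block (cork block, 56 x 101 x 26 mm), a bystander lying on the table.
- rock_cast_mid (a point): Centre of the grey rock casting (54 x 80 x 36 mm), a bystander lying on the table.
- paint_pot_mid (a point): Centre of the small round paint pot with the black lid (61 x 50 x 55 mm), a bystander standing on the table.
- template: The same template; origin at the middle of its lower edge, axes as above.

How it is judged:
On the way, in this order (a step that is already met when the one before it is completed fails the run):
1. the template is lifted clear of the stand, its centre more than 130 mm above the table (height (world z) of template_mid above 0.13 m), for 0.1 s.
2. the template is upright in the slot, let go and held by the spring, with its lower edge at least 25 mm below the cover's top but not yet home (x of template_mid in the frame of store_box between -0.0165 and 0.0165 m and y of template_mid in the frame of store_box between -0.008 and 0.008 m and angle between template_mid's own z axis and vertical below 0.12 rad and angle between the x axis of template_mid and the x axis of store_box, either way round below 0.12 rad and z of template_mid in the frame of store_box below 0.11 m and contact force between the fingers and template below 0.2 N), for 0.1 s.
At the end, for the whole second after the job is handed in: The template stands upright in the slot (within 16.5 mm in x and 8 mm in y of the box's middle, tilted and turned less than 0.12 rad), at rest, untouched, its centre less than 62.5 mm above the box's underside (within 4.5 mm of fully home) (x of template_mid in the frame of store_box between -0.0165 and 0.0165 m and y of template_mid in the frame of store_box between -0.008 and 0.008 m and angle between template_mid's own z axis and vertical below 0.12 rad and angle between the x axis of template_mid and the x axis of store_box, either way round below 0.12 rad and z of template_mid in the frame of store_box between 0.05 and 0.0625 m and linear speed of template below 0.02 m/s and contact force between the fingers and template below 0.2 N).
It fails at once if the template is pushed against the storage box with more than 25 N (contact force between template and store_box above 25 N).
It fails at once if the robot itself pushes on the storage box with more than 25 N (contact force between any of the fingers, the arm and store_box above 25 N).
It fails at once if the sanding block is moved more than 20 mm (distance of sanding_block_mid from where it was at the start of the episode above 0.02 m).
It fails at once if the rock casting is moved more than 20 mm (distance of rock_cast_mid from where it was at the start of the episode above 0.02 m).
It fails at once if the paint pot is moved more than 20 mm (distance of paint_pot_mid from where it was at the start of the episode above 0.02 m).
It also fails if it takes over 54 s, if anything falls off the work surface, if the arm or the gripper's body presses on something with over 40 N, if the wrist force passes 120 N, or if a joint passes its speed limit or range.

## Working session

There is one attempt and no reset: what is moved stays moved. The work goes in short steps, Python scripts to look and compute and a tool call to move; the robot and the scene stay as the last step left them, time stands still between calls to the robot, and variables do not carry over. Pictures are saved under pics/ and viewed, at most 10 in all, crops included, and the job is handed in when it is done.

Besides the shell and the picture viewer there is one more tool, called after "Call:" by a JSON object that holds its "method" and its "body". jog_arm: Moves the arm, as the interface text tells. Its arguments: {"type":"object","properties":{"increments":{"type":"array"},"grip_force":{"type":"number"}},"required":["increments"]}

```bash
mkdir -p pics; cat > h.py <<'E'
import numpy as np, cv2
from bench import ctrl, vision
def P(im):
    K=np.array([[im['fx'],0,im['cx']],[0,im['fy'],im['cy']],[0,0,1.]]); return K@np.array(im['extrinsics'])[:3], K
def proj(im,X):
    p=P(im)[0]@np.r_[X,1]; return p[:2]/p[2]
def onplane(im,uv,z):
    M,_=P(im); A=np.c_[M[:,0],M[:,1],-np.array([uv[0],uv[1],1.])]; s=np.linalg.solve(A,-(M[:,2]*z+M[:,3])); return s[:2]
E
python3 - <<'E'
from h import *
np.set_printoptions(precision=4,suppress=True)
s=ctrl.get_state(); print({k:np.round(v,4).tolist() for k,v in s.items()})
for c in ['top','side']:
    im=vision.get_image(c); cv2.imwrite(f'pics/{c}0.png',im['color'])
    E=np.array(im['extrinsics']); print(c,im['fx'],im['cx'],im['cy'],'campos',-E[:3,:3].T@E[:3,3],E[:3,:3].tolist())
    for t in ['template_mid','stand','store_box','sanding_block_mid','rock_cast_mid','paint_pot_mid']:
        print(t,[(np.round(d['bbox'],0).tolist(),round(d['conf'],2)) for d in vision.spot_in(c,t)[:2]])
E
```

```text
{'time': 0.0, 'joint_positions': [1.3131, 0.3218, -0.0701, 1.4517, 0.0226, 1.3708, -0.0569], 'qd': [-0.0007, -0.002, -0.0001, -0.0011, 0.0, -0.0004, -0.0007], 'joint_torque': [0.0008, -49.1291, -0.4039, -31.2522, -0.064, 0.0438, 0.0002], 'position': [0.1743, -0.6256, 0.2215], 'tool_rot': [-3.1107, -0.4254, 0.0006], 'ft_force': [-0.8896, 0.1032, -0.3903], 'torque': [-0.0143, -0.0253, -0.0165], 'grip_force': 0.0, 'grip_width': 1.0017}
top 558.3021744729285 316.88618481488254 237.86392298147564 campos [ 0.4642 -0.0022  1.0661] [[0.02234883027569183, -0.9997488778805181, 0.0016464999098412042], [-0.9938688772990553, -0.022395702736047927, -0.10827320645143097], [0.10828289117687952, 0.0007833744975211119, -0.9941198125994534]]
template_mid [([194.0, 284.0, 250.0, 296.0], 0.68), ([314.0, 217.0, 398.0, 298.0], 0.2)]
stand [([192.0, 268.0, 259.0, 314.0], 0.8)]
store_box [([311.0, 215.0, 400.0, 294.0], 0.84)]
sanding_block_mid [([131.0, 149.0, 191.0, 200.0], 0.76)]
rock_cast_mid [([232.0, 174.0, 271.0, 204.0], 0.97)]
paint_pot_mid [([447.0, 186.0, 476.0, 215.0], 0.6), ([196.0, 281.0, 251.0, 296.0], 0.54)]
side 557.8305867128402 321.157703350503 233.58095433594104 campos [0.0331 0.9764 0.5977] [[-0.8679448668431012, -0.4965394716425994, -0.010966367748691653], [-0.19522554906236408, 0.3613883557394874, -0.9117485625594418], [0.4566822671332989, -0.7892065695600853, -0.4106023592835194]]
template_mid [([327.0, 269.0, 342.0, 315.0], 0.56)]
stand [([311.0, 289.0, 357.0, 336.0], 0.92)]
store_box [([322.0, 210.0, 394.0, 280.0], 0.69)]
sanding_block_mid [([182.0, 299.0, 223.0, 336.0], 0.88)]
rock_cast_mid []
paint_pot_mid [([246.0, 262.0, 286.0, 293.0], 0.6), ([348.0, 204.0, 366.0, 214.0], 0.45)]
```

View pics/top0.png

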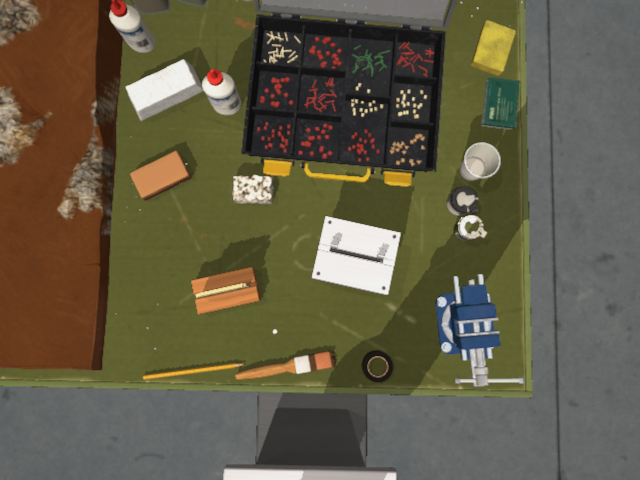

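View pics/side0.png

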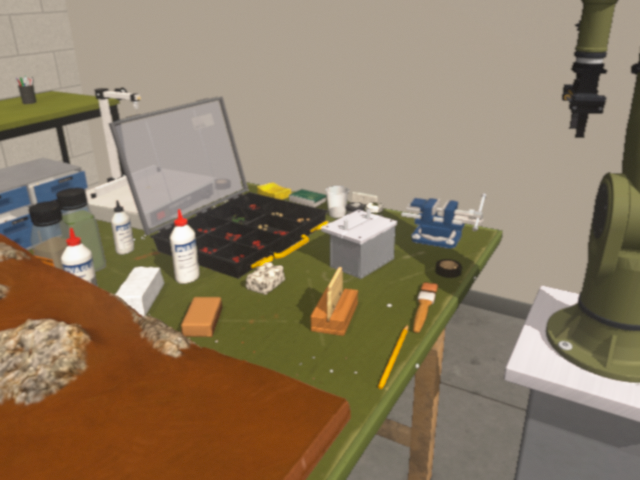

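The top picture shows the stand at about (225,291) holding the template (light strip, 194–250 px). The box cover is at about (356,255), with a dark slot from (331,249) to (383,261) and the ears behind it, on the far side. The small round pot with the black lid is probably at (463,200), and the rock is at (252,189). In the side picture the template leans slightly in the stand, at (335,290).

```bash
cat > m.py <<'E'
from h import *
np.set_printoptions(precision=4,suppress=True)
im=vision.get_image('top'); c=im['color']
hsv=cv2.cvtColor(c,cv2.COLOR_BGR2HSV)
def big(mask,box):
    l,t,r,b=box; m=np.zeros_like(mask); m[t:b,l:r]=mask[t:b,l:r]
    cs,_=cv2.findContours(m,cv2.RETR_EXTERNAL,cv2.CHAIN_APPROX_NONE); return max(cs,key=cv2.contourArea)[:,0,:]
def rect(cn,z):
    W=np.array([onplane(im,p,z) for p in cn],np.float32)*1000
    return cv2.minAreaRect(W)
cov=big(((hsv[...,1]<60)&(hsv[...,2]>150)).astype(np.uint8)*255,(300,205,412,305))
print('cover',rect(cov,.095))
st=big(((hsv[...,1]>60)&(hsv[...,0]<20)&(hsv[...,2]>90)).astype(np.uint8)*255,(180,255,270,325))
print('stand',rect(st,.034))
cr=cv2.resize(c[258:322,184:266],None,fx=6,fy=6,interpolation=cv2.INTER_CUBIC)
c2=cv2.resize(c[210:300,306:406],None,fx=4,fy=4,interpolation=cv2.INTER_CUBIC)
o=np.zeros((384+360,492,3),np.uint8)
o=np.zeros((390,900,3),np.uint8);o[:384,:492]=cr;o[:360,500:900]=c2
cv2.imwrite('pics/crop1.png',cv2.resize(o,(800,347)))
si=vision.get_image('side')
cv2.imwrite('pics/crop2.png',cv2.resize(si['color'][200:345,300:420],None,fx=4,fy=4,interpolation=cv2.INTER_CUBIC))
E
python3 m.py
```

```text
cover ((541.6775512695312, -70.403076171875), (136.498046875, 112.20946502685547), 78.63573455810547)
stand ((476.0694885253906, 165.3880615234375), (65.01412200927734, 117.23828887939453), 13.916619300842285)
```

View pics/crop1.png

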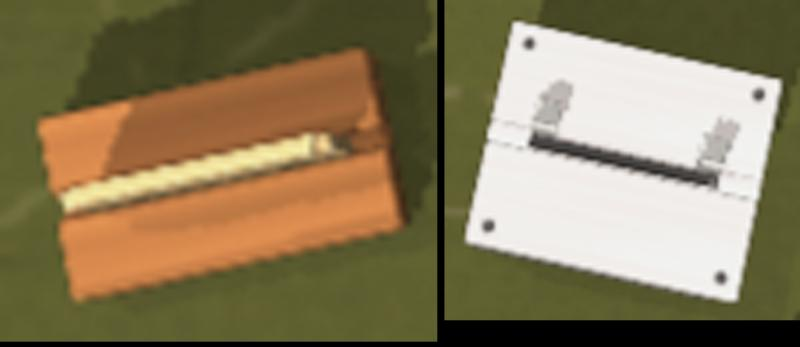

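View pics/crop2.png

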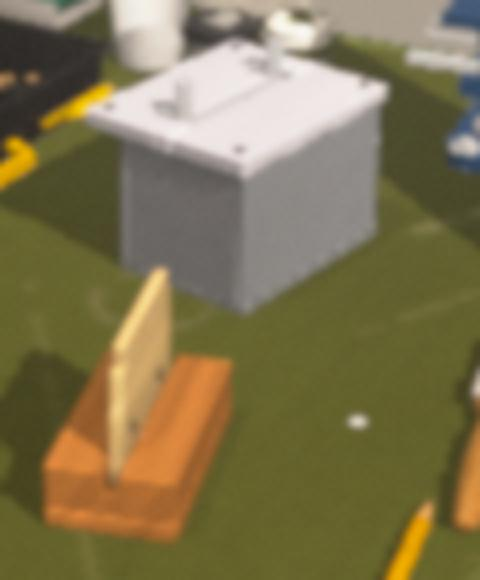

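The crops show the template's top edge running from about (194,295) to (250,284). The slot is sharp and dark, from about (330,249) to (383,261), and both ear bases are just behind it. I'll fit the template edge and the slot next, and work out the route.

```bash
cat >> m.py <<'E'
print('----')
g=hsv.astype(int)
cm=((g[...,2]>180)&(g[...,1]>50)&(g[...,1]<140)&(g[...,0]>15)&(g[...,0]<35)).astype(np.uint8)*255
t=big(cm,(180,265,270,310)); r=rect(t,.09); print('tmpl',r, t.min(0),t.max(0))
gray=cv2.cvtColor(c,cv2.COLOR_BGR2GRAY)
# slot: dark-weighted moments inside cover
w=np.clip(150-gray.astype(float),0,None); m=np.zeros_like(w); m[243:268,325:390]=1
m[:, :]*=1; w*=m
ys,xs=np.nonzero(w>0)
# keep only near the line (330,249.4)-(383,261.2)
d=np.abs((ys-249.4)-(xs-330.1)*(11.8/52.8)); k=d<3.5; xs,ys=xs[k],ys[k]; ww=w[ys,xs]
W=np.array([onplane(im,p,.095) for p in zip(xs,ys)])*1000
C=(W*ww[:,None]).sum(0)/ww.sum(); U=np.linalg.eigh(np.cov(W.T,aweights=ww))
ax=U[1][:,1]; ax*=np.sign(ax[1]); s=(W-C)@ax; sd=np.sqrt((ww*s*s).sum()/ww.sum())
print('slot',C,'axis deg',np.degrees(np.arctan2(ax[1],ax[0])),'len',sd*np.sqrt(12),s.min(),s.max())
a=np.radians(-11.36); bx=np.array([np.cos(a),np.sin(a)]);by=np.array([-bx[1],bx[0]]); dd=C-np.array([541.7,-70.4]); print('slot in cover frame',dd@bx,dd@by)
E
python3 m.py | sed -n '/----/,$p'
```

```text
----
tmpl ((476.2300109863281, 164.9178009033203), (7.479310989379883, 88.38150024414062), 14.085655212402344) [195 283] [245 297]
slot [541.841  -69.4255] axis deg 78.72351307053187 len 92.793769919769 -47.72157955969964 45.95216767923739
slot in cover frame -0.05374742160334314 0.9831938049745974
```

```bash
cat > plan.py <<'E'
# plan(waypoints): each [x,y,z mm, yaw deg of tool y]; prints per call end increments (chained)
from h import *
from scipy.spatial.transform import Rotation as R
def pose(w):
    a=np.radians(w[3]); y=np.array([np.cos(a),np.sin(a),0]); z=np.array([0,0,-1.]); return np.array(w[:3],float),R.from_matrix(np.c_[np.cross(y,z),y,z])
def plan(wps,start=None):
    if start is None:
        s=ctrl.get_state(); p,r=np.array(s['position'])*1000,R.from_rotvec(s['tool_rot'])
        y=r.as_matrix()[:,1]; print('now',p.round(1),'yaw',round(np.degrees(np.arctan2(y[1],y[0])),2),'zaxis',r.as_matrix()[:,2].round(4),'F',np.round(s['ft_force'],2))
    else: p,r=pose(start)
    for w in wps:
        q,rq=pose(w); t=r.inv().apply(q-p); v=(r.inv()*rq).as_rotvec()
        print(w,'t',t.round(1),'w',v.round(4),'|t|',np.linalg.norm(t).round(),'deg',np.degrees(np.linalg.norm(v)).round(1)); p,r=q,rq
E
python3 - <<'E'
from plan import *
n=5; az0,r0=np.arctan2(-625.6,174.3),np.hypot(174.3,625.6); az1,r1=np.arctan2(165.6,476.2),np.hypot(476.2,165.6)
w=[]
for i in range(1,n+1):
    f=i/n; az=az0+(az1-az0)*f; rr=r0+(r1-r0)*min(1,f*1.0)
    w.append([round(rr*np.cos(az),1),round(rr*np.sin(az),1),221.5-f*71.5*(i==n),round(-74.5+(13.95+74.5)*f,2)])
plan(w)
E
```

```text
now [ 174.5 -626.2  222.6] yaw -74.43 zaxis [-0.e+00 -1.e-04 -1.e+00] F [ 0.72  0.49 -0.22]
[np.float64(349.5), np.float64(-512.6), 221.5, -56.81] t [199.1 -62.4   1.1] w [ 1.000e-04  1.000e-04 -3.075e-01] |t| 209.0 deg 17.6
[np.float64(472.3), np.float64(-355.8), 221.5, -39.12] t [188.6 -64.    0. ] w [ 0.      0.     -0.3087] |t| 199.0 deg 17.7
[np.float64(533.9), np.float64(-176.2), 221.5, -21.43] t [178.2 -65.5   0. ] w [ 0.      0.     -0.3087] |t| 190.0 deg 17.7
[np.float64(533.2), np.float64(4.2), 221.5, -3.74] t [167.7 -66.6   0. ] w [ 0.      0.     -0.3087] |t| 180.0 deg 17.7
[np.float64(476.2), np.float64(165.6), 150.0, 13.95] t [157.3 -67.4  71.5] w [ 0.      0.     -0.3087] |t| 186.0 deg 17.7
```

Call:
{"method": "jog_arm", "body": {"increments": [{"tx": 40,"ty": -12,"tz": 0,"wx": 0,"wy": 0,"wz": -0.0615,"gripper": 1},{"tx": 80,"ty": -25,"tz": 0,"wx": 0,"wy": 0,"wz": -0.123,"gripper": 1},{"tx": 120,"ty": -37,"tz": 0,"wx": 0,"wy": 0,"wz": -0.1845,"gripper": 1},{"tx": 160,"ty": -50,"tz": 0,"wx": 0,"wy": 0,"wz": -0.246,"gripper": 1},{"tx": 199,"ty": -62,"tz": 0,"wx": 0,"wy": 0,"wz": -0.3075,"gripper": 1}]}}

```text
time: 1.32
position: [0.3508, -0.5118, 0.2229]
tool_rot: [3.009, 0.901, 0.0]
ft_force: [0.1, -1.6, -0.7]
grip_width: 1.0
grip_force: 0.0
```

Call:
{"method": "jog_arm", "body": {"increments": [{"tx": 38,"ty": -13,"tz": 0,"wx": 0,"wy": 0,"wz": -0.062,"gripper": 1},{"tx": 76,"ty": -26,"tz": 0,"wx": 0,"wy": 0,"wz": -0.124,"gripper": 1},{"tx": 113,"ty": -38,"tz": 0,"wx": 0,"wy": 0,"wz": -0.185,"gripper": 1},{"tx": 151,"ty": -51,"tz": 0,"wx": 0,"wy": 0,"wz": -0.247,"gripper": 1},{"tx": 189,"ty": -64,"tz": 0,"wx": 0,"wy": 0,"wz": -0.309,"gripper": 1}]}}

```text
time: 1.73
position: [0.4735, -0.3545, 0.2228]
tool_rot: [2.834, 1.354, -0.0]
ft_force: [0.5, 0.1, 0.9]
grip_width: 1.003
grip_force: 0.0
```

Call:
{"method": "jog_arm", "body": {"increments": [{"tx": 36,"ty": -13,"tz": 0,"wx": 0,"wy": 0,"wz": -0.062,"gripper": 1},{"tx": 71,"ty": -26,"tz": 0,"wx": 0,"wy": 0,"wz": -0.124,"gripper": 1},{"tx": 107,"ty": -39,"tz": 0,"wx": 0,"wy": 0,"wz": -0.185,"gripper": 1},{"tx": 142,"ty": -52,"tz": 0,"wx": 0,"wy": 0,"wz": -0.247,"gripper": 1},{"tx": 178,"ty": -65,"tz": 0,"wx": 0,"wy": 0,"wz": -0.309,"gripper": 1}]}}

```text
time: 2.15
position: [0.5346, -0.1754, 0.2228]
tool_rot: [2.592, 1.773, -0.0]
ft_force: [0.4, 0.7, -0.1]
grip_width: 1.002
grip_force: 0.0
```

Call:
{"method": "jog_arm", "body": {"increments": [{"tx": 34,"ty": -13,"tz": 0,"wx": 0,"wy": 0,"wz": -0.062,"gripper": 1},{"tx": 67,"ty": -27,"tz": 0,"wx": 0,"wy": 0,"wz": -0.124,"gripper": 1},{"tx": 101,"ty": -40,"tz": 0,"wx": 0,"wy": 0,"wz": -0.185,"gripper": 1},{"tx": 134,"ty": -53,"tz": 0,"wx": 0,"wy": 0,"wz": -0.247,"gripper": 1},{"tx": 168,"ty": -67,"tz": 0,"wx": 0,"wy": 0,"wz": -0.309,"gripper": 1}]}}

```text
time: 2.57
position: [0.5332, 0.0053, 0.2228]
tool_rot: [2.288, 2.151, 0.0]
ft_force: [0.4, -0.2, -0.7]
grip_width: 1.0
grip_force: 0.0
```

Call:
{"method": "jog_arm", "body": {"increments": [{"tx": 31,"ty": -13,"tz": 14,"wx": 0,"wy": 0,"wz": -0.062,"gripper": 1},{"tx": 63,"ty": -27,"tz": 29,"wx": 0,"wy": 0,"wz": -0.124,"gripper": 1},{"tx": 94,"ty": -40,"tz": 43,"wx": 0,"wy": 0,"wz": -0.185,"gripper": 1},{"tx": 125,"ty": -54,"tz": 58,"wx": 0,"wy": 0,"wz": -0.247,"gripper": 1},{"tx": 156.5,"ty": -67,"tz": 73,"wx": 0,"wy": 0,"wz": -0.309,"gripper": 1}]}}

```text
time: 2.98
position: [0.4759, 0.1657, 0.1493]
tool_rot: [1.93, 2.477, 0.0]
ft_force: [0.0, -0.2, 0.2]
grip_width: 1.001
grip_force: 0.0
```

```bash
python3 - <<'E'
from plan import *
plan([[476.2,165.6,61,13.95]])
E
```

```text
now [475.9 165.7 149.3] yaw 14.16 zaxis [ 1.3e-03 -7.0e-04 -1.0e+00] F [ 0.02 -0.15  0.2 ]
[476.2, 165.6, 61, 13.95] t [-0.1  0.2 88.3] w [0.0011 0.001  0.0037] |t| 88.0 deg 0.2
```

Call:
{"method": "jog_arm", "body": {"increments": [{"tx": 0,"ty": 0,"tz": 30,"wx": 0,"wy": 0,"wz": 0.003,"gripper": 1},{"tx": 0,"ty": 0,"tz": 60,"wx": 0,"wy": 0,"wz": 0.003,"gripper": 1},{"tx": 0,"ty": 0,"tz": 80,"wx": 0,"wy": 0,"wz": 0.003,"gripper": 1},{"tx": 0,"ty": 0,"tz": 88,"wx": 0,"wy": 0,"wz": 0.003,"gripper": 1},{"tx": 0,"ty": 0,"tz": 88,"wx": 0,"wy": 0,"wz": 0.003,"gripper": 1}]}}

```text
time: 3.4
position: [0.4751, 0.164, 0.0599]
tool_rot: [-1.936, -2.471, 0.004]
ft_force: [-0.1, -0.1, 0.4]
grip_width: 0.996
grip_force: 0.0
```

Call:
{"method": "jog_arm", "body": {"increments": [{"tx": 0,"ty": 0,"tz": 0,"wx": 0,"wy": 0,"wz": 0,"gripper": 0.5},{"tx": 0,"ty": 0,"tz": 0,"wx": 0,"wy": 0,"wz": 0,"gripper": 0.3},{"tx": 0,"ty": 0,"tz": 0,"wx": 0,"wy": 0,"wz": 0,"gripper": 0.2},{"tx": 0,"ty": 0,"tz": 0,"wx": 0,"wy": 0,"wz": 0,"gripper": 0},{"tx": 0,"ty": 0,"tz": 0,"wx": 0,"wy": 0,"wz": 0,"gripper": 0}], "grip_force": 10}}

```text
time: 3.82
position: [0.4772, 0.1644, 0.0624]
tool_rot: [1.937, 2.471, 0.001]
ft_force: [0.9, -0.5, 0.0]
grip_width: 0.708
grip_force: 0.0
```

Call:
{"method": "jog_arm", "body": {"increments": [{"tx": 0,"ty": 0,"tz": 0,"wx": 0,"wy": 0,"wz": 0,"gripper": 0},{"tx": 0,"ty": 0,"tz": 0,"wx": 0,"wy": 0,"wz": 0,"gripper": 0},{"tx": 0,"ty": 0,"tz": 0,"wx": 0,"wy": 0,"wz": 0,"gripper": 0},{"tx": 0,"ty": 0,"tz": 0,"wx": 0,"wy": 0,"wz": 0,"gripper": 0},{"tx": 0,"ty": 0,"tz": 0,"wx": 0,"wy": 0,"wz": 0,"gripper": 0}], "grip_force": 30}}

```text
time: 4.23
position: [0.4765, 0.1644, 0.0615]
tool_rot: [1.938, 2.473, -0.0]
ft_force: [0.9, -0.1, -0.2]
grip_width: 0.333
grip_force: 0.0
```

Call:
{"method": "jog_arm", "body": {"increments": [{"gripper": 0},{"gripper": 0},{"gripper": 0},{"gripper": 0},{"gripper": 0}], "grip_force": 30}}

```text
validation failed for argument at $.in...
```

Call:
{"method": "jog_arm", "body": {"increments": [{"gripper": 0},{"gripper": 0},{"gripper": 0},{"gripper": 0},{"gripper": 0}], "grip_force": 30}}

```text
validation failed for argument at $.in...
```

Call:
{"method": "jog_arm", "body": {"increments": [{"tx": 0,"ty": 0,"tz": 0,"wx": 0,"wy": 0,"wz": 0,"gripper": 0},{"tx": 0,"ty": 0,"tz": 0,"wx": 0,"wy": 0,"wz": 0,"gripper": 0},{"tx": 0,"ty": 0,"tz": 0,"wx": 0,"wy": 0,"wz": 0,"gripper": 0},{"tx": 0,"ty": 0,"tz": 0,"wx": 0,"wy": 0,"wz": 0,"gripper": 0},{"tx": 0,"ty": 0,"tz": 0,"wx": 0,"wy": 0,"wz": 0,"gripper": 0}], "grip_force": 30}}

```text
time: 4.65
position: [0.4758, 0.1643, 0.0614]
tool_rot: [-1.937, -2.472, 0.002]
ft_force: [-3.2, -0.7, 2.8]
grip_width: 0.067
grip_force: 30.0
```

Call:
{"method": "jog_arm", "body": {"increments": [{"tx": 0,"ty": 0,"tz": 0,"wx": 0,"wy": 0,"wz": 0,"gripper": 0},{"tx": 0,"ty": 0,"tz": -8,"wx": 0,"wy": 0,"wz": 0,"gripper": 0},{"tx": 0,"ty": 0,"tz": -22,"wx": 0,"wy": 0,"wz": 0,"gripper": 0},{"tx": 0,"ty": 0,"tz": -40,"wx": 0,"wy": 0,"wz": 0,"gripper": 0},{"tx": 0,"ty": 0,"tz": -60,"wx": 0,"wy": 0,"wz": 0,"gripper": 0}], "grip_force": 30}}

```text
time: 5.07
position: [0.4765, 0.1645, 0.1221]
tool_rot: [-1.937, -2.473, -0.0]
ft_force: [-0.2, 0.2, -0.7]
grip_width: 0.065
grip_force: 30.0
```

Call:
{"method": "jog_arm", "body": {"increments": [{"tx": 0,"ty": 0,"tz": -20,"wx": 0,"wy": 0,"wz": 0,"gripper": 0},{"tx": 0,"ty": 0,"tz": -40,"wx": 0,"wy": 0,"wz": 0,"gripper": 0},{"tx": 0,"ty": 0,"tz": -60,"wx": 0,"wy": 0,"wz": 0,"gripper": 0},{"tx": 0,"ty": 0,"tz": -75,"wx": 0,"wy": 0,"wz": 0,"gripper": 0},{"tx": 0,"ty": 0,"tz": -80,"wx": 0,"wy": 0,"wz": 0,"gripper": 0}], "grip_force": 30}}

```text
time: 5.48
position: [0.4783, 0.1652, 0.2045]
tool_rot: [1.935, 2.47, 0.006]
ft_force: [0.9, 0.5, -0.4]
grip_width: 0.062
grip_force: 30.0
```

```bash
python3 - <<'E'
from plan import *
a=np.radians(-11.3); bx=np.array([np.cos(a),np.sin(a)]); c=np.array([541.8,-69.9])
q=c-14*bx
plan([[520,50,201,1.5],[q[0].round(1),q[1].round(1),180,-11.3]])
im=vision.get_image('side'); cv2.imwrite('pics/s1.png',cv2.resize(im['color'][150:350,250:450],None,fx=3,fy=3))
E
```

```text
now [478.3 165.2 204.5] yaw 13.85 zaxis [ 5.6e-03  7.0e-04 -1.0e+00] F [ 0.95  0.51 -0.42]
[520, 50, 201, 1.5] t [-121.8   12.9    3.7] w [5.700e-03 1.000e-04 2.155e-01] |t| 123.0 deg 12.3
[np.float64(528.1), np.float64(-67.2), 180, -11.3] t [-117.4    5.    21. ] w [0.     0.     0.2234] |t| 119.0 deg 12.8
```

View pics/s1.png

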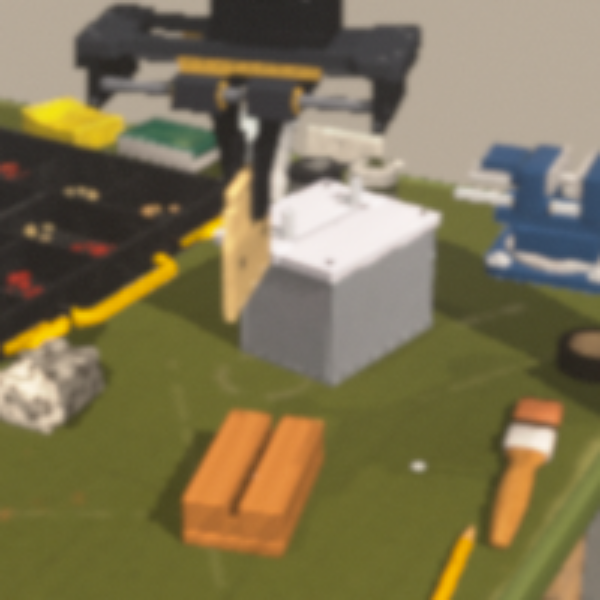

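The side view shows the plate held upright and square in the fingers, clear of the empty stand. Now I'll carry it over the box, about 14 mm to the -x side of the slot.

Call:
{"method": "jog_arm", "body": {"increments": [{"tx": -24,"ty": 2.6,"tz": 0,"wx": 0,"wy": 0,"wz": 0.043,"gripper": 0},{"tx": -49,"ty": 5.2,"tz": 1,"wx": 0,"wy": 0,"wz": 0.086,"gripper": 0},{"tx": -73,"ty": 7.8,"tz": 1,"wx": 0,"wy": 0,"wz": 0.129,"gripper": 0},{"tx": -97,"ty": 10.4,"tz": 1,"wx": 0,"wy": 0,"wz": 0.172,"gripper": 0},{"tx": -122,"ty": 13,"tz": 1,"wx": 0,"wy": 0,"wz": 0.2155,"gripper": 0}]}}

```text
time: 5.95
position: [0.5188, 0.0458, 0.1997]
tool_rot: [-2.198, -2.243, 0.002]
ft_force: [0.8, 0.4, -1.2]
grip_width: 0.069
grip_force: 30.0
```

Call:
{"method": "jog_arm", "body": {"increments": [{"tx": -28,"ty": 1,"tz": 0,"wx": 0,"wy": 0,"wz": 0.05,"gripper": 0},{"tx": -56,"ty": 2,"tz": 1,"wx": 0,"wy": 0,"wz": 0.1,"gripper": 0},{"tx": -82,"ty": 3,"tz": 5,"wx": 0,"wy": 0,"wz": 0.15,"gripper": 0},{"tx": -105,"ty": 4,"tz": 12,"wx": 0,"wy": 0,"wz": 0.2,"gripper": 0},{"tx": -117.4,"ty": 5,"tz": 20,"wx": 0,"wy": 0,"wz": 0.2234,"gripper": 0}]}}

```text
time: 6.37
position: [0.5264, -0.0733, 0.1796]
tool_rot: [2.438, 1.98, -0.002]
ft_force: [-0.3, -0.7, -1.3]
grip_width: 0.065
grip_force: 30.0
```

Call:
{"method": "jog_arm", "body": {"increments": [{"tx": 0,"ty": 0,"tz": 0,"wx": 0,"wy": 0,"wz": 0,"gripper": 0},{"tx": 0,"ty": 0,"tz": 0,"wx": 0,"wy": 0,"wz": 0,"gripper": 0},{"tx": 0,"ty": 0,"tz": 0,"wx": 0,"wy": 0,"wz": 0,"gripper": 0},{"tx": 0,"ty": 0,"tz": 0,"wx": 0,"wy": 0,"wz": 0,"gripper": 0},{"tx": 0,"ty": 0,"tz": 0,"wx": 0,"wy": 0,"wz": 0,"gripper": 0}]}}

```text
time: 6.78
position: [0.5267, -0.0663, 0.181]
tool_rot: [2.426, 1.995, 0.001]
ft_force: [0.2, -0.2, -0.8]
grip_width: 0.065
grip_force: 30.0
```

```bash
python3 - <<'E'
from plan import *
a=np.radians(-11.3); bx=np.array([np.cos(a),np.sin(a)]); c=np.array([541.8,-69.9])
q=c-14*bx
plan([[q[0].round(1),q[1].round(1),158,-11.3]])
o=np.zeros((560,800,3),np.uint8)
im=vision.get_image('side'); k=cv2.resize(im['color'][150:290,300:400],None,fx=4,fy=4,interpolation=cv2.INTER_CUBIC); o[:560,:400]=k
im=vision.get_image('top'); k=cv2.resize(im['color'][195:335,306:406],None,fx=4,fy=4,interpolation=cv2.INTER_CUBIC); o[:560,400:800]=k
cv2.imwrite('pics/s2.png',o)
E
```

```text
now [526.7 -66.3 181. ] yaw -11.13 zaxis [ 8.e-04  0.e+00 -1.e+00] F [ 0.23 -0.2  -0.8 ]
[np.float64(528.1), np.float64(-67.2), 158, -11.3] t [-0.6  1.5 23. ] w [ 0.0008 -0.0002  0.003 ] |t| 23.0 deg 0.2
```

View pics/s2.png

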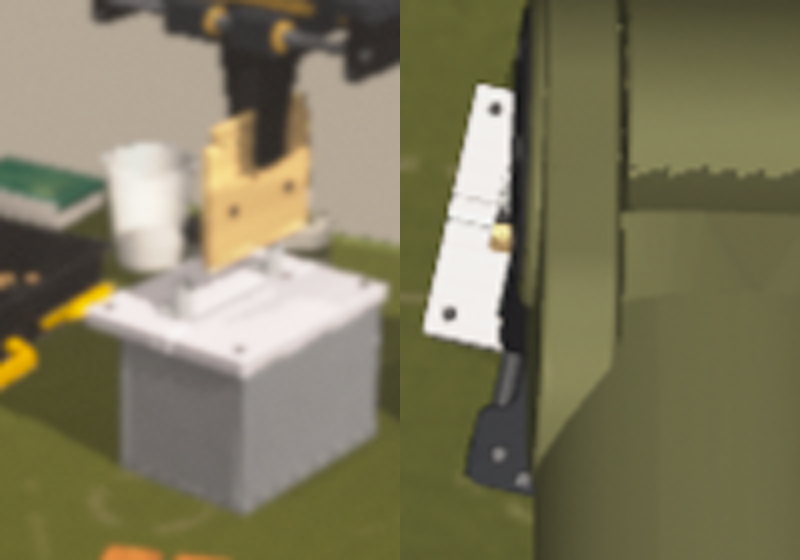

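The side view shows the plate upright over the cover. Its lower corners are at about (351,217) and (377,208), on the -x side of the ears. In the top view the arm hides most of it, but the plate's +y end shows at about px (328,254). I'll check those against the predicted positions.

```bash
python3 - <<'E'
from plan import *
np.set_printoptions(precision=2,suppress=True)
a=np.radians(-11.3); bx=np.array([np.cos(a),np.sin(a)]); by=np.array([-bx[1],bx[0]])
t=np.array([527.0,-66.3])
S=vision.get_image('side');T=vision.get_image('top')
f=lambda u,v,z:np.r_[t+u*bx+v*by,z]/1000
print('side low +y',proj(S,f(3,45,130)),proj(S,f(-3,45,130)),'low -y',proj(S,f(-3,-45,130)),'d/dv 5mm',proj(S,f(3,50,130))-proj(S,f(3,45,130)))
print('top +y shoulder',proj(T,f(3,45,200)),proj(T,f(-3,45,200)),'low',proj(T,f(-3,45,130)),'d/dv 5mm',proj(T,f(3,50,200))-proj(T,f(3,45,200)))
c=T['color'].astype(int); hsv=cv2.cvtColor(T['color'],cv2.COLOR_BGR2HSV)
print(hsv[248:262,324:336,1])
cs=S['color']; h2=cv2.cvtColor(cs,cv2.COLOR_BGR2HSV); m=((h2[...,1]>60)&(h2[...,0]<30)&(h2[...,0]>10)&(h2[...,2]>110)).astype(np.uint8)
m[:170]=0;m[225:]=0;m[:,:345]=0;m[:,385:]=0
for r in range(176,222,4): x=np.nonzero(m[r])[0]; print(r,x.min() if len(x) else None,x.max() if len(x) else None)
E
```

```text
side low +y [349.9  218.22] [352.07 218.9 ] low -y [376.55 207.11] d/dv 5mm [-1.44  0.69]
top +y shoulder [330.25 250.77] [329.42 254.52] low [328.42 257.8 ] d/dv 5mm [-3.14 -0.7 ]
[[  3   3   4   4   5   7  10  17  15  17  15   8]
 [  2   2   3   3   2   8  15  14  14  12  12  15]
 [  7   2   2   2   1   4  60  52  27  35  38  15]
 [  8   7   6   6   5  42  87  79  78  84  81   7]
 [  5   5   7   6   4  43  81  75  88  92  86  13]
 [  5   5   5   4   7  49  79  79  92  94  92  21]
 [  5   5   5   5  21  73  96  91  96 103  95  17]
 [  6   6   6   6  34  96 110 107 108 112  98  16]
 [  7   7   7   7  43 105 111 113 112 111  93  11]
 [  7   7   7   7  23  66  87 100 111 108  84  12]
 [  5   5   5   6  10  14  18  19  35  46  48  13]
 [  4   4   4   4   5   5   5   5   9  16   4  13]
 [  6   5   5   4   4   4   5   5   4   9   5  13]
 [  6   6   6   6   6   6   5   5   6   8   6  13]]
176 373 376
180 354 377
184 352 377
188 350 377
192 350 377
196 350 377
200 350 377
204 350 377
208 351 384
212 350 384
216 351 384
220 None None
```

Call:
{"method": "jog_arm", "body": {"increments": [{"tx": -1.2,"ty": 0,"tz": 8,"wx": 0,"wy": 0,"wz": 0.003,"gripper": 0},{"tx": -1.2,"ty": 0,"tz": 16,"wx": 0,"wy": 0,"wz": 0.003,"gripper": 0},{"tx": -1.2,"ty": 0,"tz": 23,"wx": 0,"wy": 0,"wz": 0.003,"gripper": 0},{"tx": -1.2,"ty": 0,"tz": 23,"wx": 0,"wy": 0,"wz": 0.003,"gripper": 0},{"tx": -1.2,"ty": 0,"tz": 23,"wx": 0,"wy": 0,"wz": 0.003,"gripper": 0}]}}

```text
time: 7.4
position: [0.5255, -0.0693, 0.1566]
tool_rot: [-2.431, -1.987, 0.002]
ft_force: [-0.1, -0.7, 0.2]
grip_width: 0.068
grip_force: 30.0
```

Call:
{"method": "jog_arm", "body": {"increments": [{"tx": 0,"ty": 2,"tz": 0,"wx": 0,"wy": 0,"wz": 0,"gripper": 0},{"tx": 0,"ty": 4,"tz": 0,"wx": 0,"wy": 0,"wz": 0,"gripper": 0},{"tx": 0,"ty": 6,"tz": 0,"wx": 0,"wy": 0,"wz": 0,"gripper": 0},{"tx": 0,"ty": 8,"tz": 0,"wx": 0,"wy": 0,"wz": 0,"gripper": 0},{"tx": 0,"ty": 10,"tz": 0,"wx": 0,"wy": 0,"wz": 0,"gripper": 0}]}}

```text
time: 7.82
position: [0.5364, -0.0714, 0.1577]
tool_rot: [2.432, 1.988, 0.0]
ft_force: [0.1, -0.3, -0.1]
grip_width: 0.067
grip_force: 30.0
```

Call:
{"method": "jog_arm", "body": {"increments": [{"tx": 0,"ty": 0.5,"tz": 0,"wx": 0,"wy": 0,"wz": 0,"gripper": 0},{"tx": 0,"ty": 1,"tz": 0,"wx": 0,"wy": 0,"wz": 0,"gripper": 0},{"tx": 0,"ty": 1.5,"tz": 0,"wx": 0,"wy": 0,"wz": 0,"gripper": 0},{"tx": 0,"ty": 2,"tz": 0,"wx": 0,"wy": 0,"wz": 0,"gripper": 0},{"tx": 0,"ty": 2,"tz": 0,"wx": 0,"wy": 0,"wz": 0,"gripper": 0}]}}

```text
time: 8.23
position: [0.5379, -0.0717, 0.1575]
tool_rot: [2.432, 1.988, -0.0]
ft_force: [-0.1, 0.2, -0.9]
grip_width: 0.069
grip_force: 30.0
```

```bash
cat > avg.py <<'E'
from plan import *
np.set_printoptions(precision=2,suppress=True)
def avg(n=8):
    L=[]
    for i in range(n):
        vision.get_image('side'); s=ctrl.get_state(); m=R.from_rotvec(s['tool_rot']).as_matrix()
        L.append(np.r_[np.array(s['position'])*1000,np.degrees(np.arctan2(m[1,1],m[0,1])),s['ft_force']])
    L=np.array(L); a=np.radians(-11.3); bx=np.array([np.cos(a),np.sin(a)]); by=np.array([-bx[1],bx[0]])
    d=L[:,:2]-[541.8,-69.9]; print('u',(d@bx).mean(),'v',(d@by).mean(),'sd',(d@bx).std(),'pose',L.mean(0)[:4],'Fu',(L[:,4:6]@bx).mean(),'Fv',(L[:,4:6]@by).mean(),'Fz',L[:,6].mean())
if __name__=='__main__': avg()
E
python3 avg.py
```

```text
u -3.497824869929563 v -2.5448133137280404 sd 0.016735521565992107 pose [537.87 -71.71 157.54 -11.48] Fu -0.06633979524256224 Fv -0.02772531843196809 Fz -0.5530545502120042
```

```bash
python3 - <<'E'
from plan import *
np.set_printoptions(precision=2,suppress=True)
a=np.radians(-11.3); bx=np.array([np.cos(a),np.sin(a)]); by=np.array([-bx[1],bx[0]])
T=vision.get_image('top'); s=ctrl.get_state(); p=np.array(s['position'])*1000; t=p[:2]; print(p)
f=lambda u,v,z:np.r_[t+u*bx+v*by,z]/1000
for z in (p[2]+19,p[2]-51): print(z,proj(T,f(3,45,z)),proj(T,f(-3,45,z)))
print('top edge',proj(T,f(3,40,p[2]+29)),proj(T,f(-3,40,p[2]+29)))
hsv=cv2.cvtColor(T['color'],cv2.COLOR_BGR2HSV); print(hsv[244:260,325:337,1]); print(cv2.cvtColor(T['color'],cv2.COLOR_BGR2GRAY)[244:260,325:337])
E
```

```text
[537.88 -71.69 157.55]
176.5489767950995 [333.38 245.33] [332.57 248.97]
106.54897679509949 [332.12 249.18] [331.37 252.57]
top edge [336.66 245.41] [335.85 249.1 ]
[[ 13   7   6   6   6   9  14  25  29  17  16  22]
 [  6   7   9  10   9  14  18  58  69  67  84  77]
 [  4   6   8   9   5  10  27  71  72  74  72  77]
 [  6   6   6   6   4   7  54  82  76  85  78  80]
 [  3   3   4   5   7  12  95 100  95 100  99 100]
 [  3   2   2   3   8  19 103 110 110 110 111 105]
 [  2   1   2   1   3  55 107 112 113 112 112 104]
 [  5   7   5   5   9  36  73 100 112 112 112 101]
 [  6   7   5   5   7  16  32  33  45  66  77  77]
 [  5   5   4   4   5   5   5   4   9  26  32  28]
 [  5   4   4   5   5   5   4   4   4   9  15   3]
 [  6   5   5   6   5   5   5   5   5   6  11   4]
 [  6   7   6   6   6   6   6   6   6   6  11   0]
 [  6   7   6   6   6   7   7   7   7   9  12  12]
 [  5   5   6   6   6   6   7   7   6  13   9  13]
 [  4   4   4   4   5   5   5   6   6  12   6   7]]
[[214 231 239 239 240 226 210 188 166 158 155 161]
 [228 221 220 221 224 207 191 210 216 214 202 207]
 [240 234 230 230 233 197 154 214 231 230 227 226]
 [240 240 240 240 238 182 122 208 230 217 222 227]
 [242 241 240 240 225 145 112 179 207 184 186 190]
 [243 242 242 242 196 102 125 156 165 160 157 135]
 [236 243 243 243 178  67 122 145 147 149 150 113]
 [231 212 197 222 197 166 164 150 143 143 143 100]
 [238 226 222 231 229 218 189 189 174 168 154  94]
 [241 240 240 240 239 236 230 232 228 209 167  97]
 [240 240 240 240 240 240 240 240 240 231 167  80]
 [240 240 240 240 240 240 240 240 240 238 176  70]
 [239 239 239 239 239 240 240 240 240 240 174  55]
 [239 239 239 239 239 239 239 239 239 228 148  40]
 [240 240 240 240 239 239 239 239 239 206 113  38]
 [241 241 240 241 240 240 240 240 240 186  81  34]]
```

Call:
{"method": "jog_arm", "body": {"increments": [{"tx": -0.8,"ty": 0.5,"tz": 0,"wx": 0,"wy": 0,"wz": 0,"gripper": 0},{"tx": -0.8,"ty": 1,"tz": 0,"wx": 0,"wy": 0,"wz": 0,"gripper": 0},{"tx": -0.8,"ty": 1.5,"tz": 0,"wx": 0,"wy": 0,"wz": 0,"gripper": 0},{"tx": -0.8,"ty": 2,"tz": 0,"wx": 0,"wy": 0,"wz": 0,"gripper": 0},{"tx": -0.8,"ty": 2,"tz": 0,"wx": 0,"wy": 0,"wz": 0,"gripper": 0}]}}

```text
time: 9.1
position: [0.5398, -0.0729, 0.1575]
tool_rot: [2.432, 1.988, 0.0]
ft_force: [-0.0, -1.2, -0.8]
grip_width: 0.067
grip_force: 30.0
```

Call:
{"method": "jog_arm", "body": {"increments": [{"tx": 0,"ty": 0.4,"tz": 0,"wx": 0,"wy": 0,"wz": 0,"gripper": 0},{"tx": 0,"ty": 0.8,"tz": 0,"wx": 0,"wy": 0,"wz": 0,"gripper": 0},{"tx": 0,"ty": 1.2,"tz": 0,"wx": 0,"wy": 0,"wz": 0,"gripper": 0},{"tx": 0,"ty": 1.5,"tz": 0,"wx": 0,"wy": 0,"wz": 0,"gripper": 0},{"tx": 0,"ty": 1.5,"tz": 0,"wx": 0,"wy": 0,"wz": 0,"gripper": 0}]}}

```text
time: 9.52
position: [0.5412, -0.0732, 0.1575]
tool_rot: [2.432, 1.988, -0.0]
ft_force: [0.5, -1.3, -1.0]
grip_width: 0.067
grip_force: 30.0
```

```bash
python3 -c "from avg import *; avg(3)"
```

```text
u 0.03838958085891622 v -3.3487907855527355 sd 0.012711229578269801 pose [541.18 -73.19 157.53 -11.48] Fu 0.033519929657087534 Fv -0.11980974515351102 Fz -0.2539719367944245
```

Call:
{"method": "jog_arm", "body": {"increments": [{"tx": 0,"ty": 0.3,"tz": 0,"wx": 0,"wy": 0,"wz": 0,"gripper": 0},{"tx": 0,"ty": 0.6,"tz": 0,"wx": 0,"wy": 0,"wz": 0,"gripper": 0},{"tx": 0,"ty": 1,"tz": 0,"wx": 0,"wy": 0,"wz": 0,"gripper": 0},{"tx": 0,"ty": 1,"tz": 0,"wx": 0,"wy": 0,"wz": 0,"gripper": 0},{"tx": 0,"ty": 1,"tz": 0,"wx": 0,"wy": 0,"wz": 0,"gripper": 0}]}}

```text
time: 10.08
position: [0.5419, -0.0734, 0.1574]
tool_rot: [-2.432, -1.988, 0.001]
ft_force: [-1.3, -0.1, -0.7]
grip_width: 0.063
grip_force: 30.0
```

```bash
python3 -c "from avg import *; avg(2)"
```

```text
u 0.7544803343431954 v -3.3529519818783293 sd 0.011315032289577363 pose [541.88 -73.34 157.44 -11.48] Fu -0.8244756159828803 Fv 0.04697349066674624 Fz -0.6574851443549056
```

Call:
{"method": "jog_arm", "body": {"increments": [{"tx": 0,"ty": 0.3,"tz": 0,"wx": 0,"wy": 0,"wz": 0,"gripper": 0},{"tx": 0,"ty": 0.6,"tz": 0,"wx": 0,"wy": 0,"wz": 0,"gripper": 0},{"tx": 0,"ty": 1,"tz": 0,"wx": 0,"wy": 0,"wz": 0,"gripper": 0},{"tx": 0,"ty": 1,"tz": 0,"wx": 0,"wy": 0,"wz": 0,"gripper": 0},{"tx": 0,"ty": 1,"tz": 0,"wx": 0,"wy": 0,"wz": 0,"gripper": 0}]}}

```text
time: 10.6
position: [0.5424, -0.0734, 0.1573]
tool_rot: [-2.431, -1.987, 0.002]
ft_force: [-4.2, 1.0, 1.5]
grip_width: 0.068
grip_force: 30.0
```

```bash
python3 -c "from avg import *; avg(3); s=ctrl.get_state(); print(s['torque'],R.from_rotvec(s['tool_rot']).as_matrix()[:,2],s['grip_width'])"
```

```text
u 1.377078510056622 v -3.362498798751611 sd 0.033541989819973056 pose [542.49 -73.47 157.32 -11.48] Fu -5.1165754908374526 Fv 0.1842723265850017 Fz 1.2418366807195884
[0.2  1.25 0.05] [-0.  0. -1.] 0.06388194458663546
```

Call:
{"method": "jog_arm", "body": {"increments": [{"tx": 0,"ty": -1.2,"tz": 0,"wx": 0,"wy": 0,"wz": 0,"gripper": 0},{"tx": 0,"ty": -2.4,"tz": 0,"wx": 0,"wy": 0,"wz": 0,"gripper": 0},{"tx": 0,"ty": -2.4,"tz": 2,"wx": 0,"wy": 0,"wz": 0,"gripper": 0},{"tx": 0,"ty": -2.4,"tz": 5,"wx": 0,"wy": 0,"wz": 0,"gripper": 0},{"tx": 0,"ty": -2.4,"tz": 8,"wx": 0,"wy": 0,"wz": 0,"gripper": 0}]}}

```text
time: 11.17
position: [0.5416, -0.0733, 0.1495]
tool_rot: [2.432, 1.987, 0.002]
ft_force: [-0.3, -0.5, -1.2]
grip_width: 0.071
grip_force: 30.0
```

Call:
{"method": "jog_arm", "body": {"increments": [{"tx": 0,"ty": 0,"tz": 1,"wx": 0,"wy": 0,"wz": 0,"gripper": 0},{"tx": 0,"ty": 0,"tz": 2,"wx": 0,"wy": 0,"wz": 0,"gripper": 0},{"tx": 0,"ty": 0,"tz": 4,"wx": 0,"wy": 0,"wz": 0,"gripper": 0},{"tx": 0,"ty": 0,"tz": 6,"wx": 0,"wy": 0,"wz": 0,"gripper": 0},{"tx": 0,"ty": 0,"tz": 6,"wx": 0,"wy": 0,"wz": 0,"gripper": 0}]}}

```text
time: 11.58
position: [0.5407, -0.0731, 0.1431]
tool_rot: [-2.432, -1.988, 0.0]
ft_force: [0.1, -0.0, -0.8]
grip_width: 0.072
grip_force: 30.0
```

```bash
python3 -c "from avg import *; avg(3); s=ctrl.get_state(); print(s['torque'],s['time'])"
```

```text
u -0.3453517695432855 v -3.3481754440148315 sd 0.06550007751533433 pose [540.81 -73.12 143.43 -11.48] Fu 0.23393949882269668 Fv 0.06663845664094777 Fz -1.1872983305881368
[-0.   -0.09 -0.01] 11.7333
```

Call:
{"method": "jog_arm", "body": {"increments": [{"tx": 0,"ty": 0,"tz": 0.6,"wx": 0,"wy": 0,"wz": 0,"gripper": 0},{"tx": 0,"ty": 0,"tz": 1.2,"wx": 0,"wy": 0,"wz": 0,"gripper": 0},{"tx": 0,"ty": 0,"tz": 1.8,"wx": 0,"wy": 0,"wz": 0,"gripper": 0},{"tx": 0,"ty": 0,"tz": 2.4,"wx": 0,"wy": 0,"wz": 0,"gripper": 0},{"tx": 0,"ty": 0,"tz": 3,"wx": 0,"wy": 0,"wz": 0,"gripper": 0}]}}

```text
time: 12.15
position: [0.5408, -0.0731, 0.1405]
tool_rot: [2.432, 1.988, -0.0]
ft_force: [-0.2, -0.3, -1.0]
grip_width: 0.067
grip_force: 30.0
```

Call:
{"method": "jog_arm", "body": {"increments": [{"tx": 0,"ty": 0,"tz": 0.6,"wx": 0,"wy": 0,"wz": 0,"gripper": 0},{"tx": 0,"ty": 0,"tz": 1.2,"wx": 0,"wy": 0,"wz": 0,"gripper": 0},{"tx": 0,"ty": 0,"tz": 1.8,"wx": 0,"wy": 0,"wz": 0,"gripper": 0},{"tx": 0,"ty": 0,"tz": 2.4,"wx": 0,"wy": 0,"wz": 0,"gripper": 0},{"tx": 0,"ty": 0,"tz": 2.4,"wx": 0,"wy": 0,"wz": 0,"gripper": 0}]}}

```text
time: 12.57
position: [0.5407, -0.0731, 0.138]
tool_rot: [-2.432, -1.988, 0.0]
ft_force: [-0.5, -0.3, -1.1]
grip_width: 0.068
grip_force: 30.0
```

```bash
python3 -c "from avg import *; avg(3); s=ctrl.get_state(); print(s['torque'],s['time'])"
```

```text
u -0.38647860320721966 v -3.3495516195239285 sd 0.031097287671207556 pose [540.76 -73.11 138.09 -11.48] Fu 0.3322788305756259 Fv 0.41733046632625204 Fz -0.30802836951586693
[ 0.   -0.13  0.02] 12.7167
```

Call:
{"method": "jog_arm", "body": {"increments": [{"tx": 0,"ty": 0,"tz": 1,"wx": 0,"wy": 0,"wz": 0,"gripper": 0},{"tx": 0,"ty": 0,"tz": 2,"wx": 0,"wy": 0,"wz": 0,"gripper": 0},{"tx": 0,"ty": 0,"tz": 3,"wx": 0,"wy": 0,"wz": 0,"gripper": 0},{"tx": 0,"ty": 0,"tz": 4,"wx": 0,"wy": 0,"wz": 0,"gripper": 0},{"tx": 0,"ty": 0,"tz": 5,"wx": 0,"wy": 0,"wz": 0,"gripper": 0}]}}

```text
time: 13.13
position: [0.5407, -0.0731, 0.133]
tool_rot: [-2.432, -1.988, 0.0]
ft_force: [0.1, -0.5, -0.3]
grip_width: 0.066
grip_force: 30.0
```

Call:
{"method": "jog_arm", "body": {"increments": [{"tx": 0,"ty": 0,"tz": 1,"wx": 0,"wy": 0,"wz": 0,"gripper": 0},{"tx": 0,"ty": 0,"tz": 2,"wx": 0,"wy": 0,"wz": 0,"gripper": 0},{"tx": 0,"ty": 0,"tz": 3,"wx": 0,"wy": 0,"wz": 0,"gripper": 0},{"tx": 0,"ty": 0,"tz": 4,"wx": 0,"wy": 0,"wz": 0,"gripper": 0},{"tx": 0,"ty": 0,"tz": 5,"wx": 0,"wy": 0,"wz": 0,"gripper": 0}]}}

```text
time: 13.55
position: [0.5408, -0.0731, 0.128]
tool_rot: [-2.432, -1.988, 0.0]
ft_force: [0.4, -0.6, -0.9]
grip_width: 0.066
grip_force: 30.0
```

```bash
python3 -c "from avg import *; avg(2); s=ctrl.get_state(); print(s['torque'],s['time'])"
```

```text
u -0.5204312992696852 v -3.3519233881325174 sd 0.010927397330762312 pose [540.63 -73.08 127.86 -11.48] Fu 0.49186666998236667 Fv -0.8282990914195171 Fz -0.613444864592281
[ 0.05 -0.1  -0.02] 13.65
```

Call:
{"method": "jog_arm", "body": {"increments": [{"tx": 0,"ty": 0,"tz": 1,"wx": 0,"wy": 0,"wz": 0,"gripper": 0},{"tx": 0,"ty": 0,"tz": 2,"wx": 0,"wy": 0,"wz": 0,"gripper": 0},{"tx": 0,"ty": 0,"tz": 3,"wx": 0,"wy": 0,"wz": 0,"gripper": 0},{"tx": 0,"ty": 0,"tz": 4,"wx": 0,"wy": 0,"wz": 0,"gripper": 0},{"tx": 0,"ty": 0,"tz": 4,"wx": 0,"wy": 0,"wz": 0,"gripper": 0}], "grip_force": 40}}

```text
time: 14.07
position: [0.541, -0.0731, 0.1242]
tool_rot: [2.432, 1.988, 0.0]
ft_force: [0.0, -0.3, -1.3]
grip_width: 0.066
grip_force: 40.0
```

Call:
{"method": "jog_arm", "body": {"increments": [{"tx": 0,"ty": 0,"tz": 1,"wx": 0,"wy": 0,"wz": 0,"gripper": 0},{"tx": 0,"ty": 0,"tz": 2,"wx": 0,"wy": 0,"wz": 0,"gripper": 0},{"tx": 0,"ty": 0,"tz": 3,"wx": 0,"wy": 0,"wz": 0,"gripper": 0},{"tx": 0,"ty": 0,"tz": 4,"wx": 0,"wy": 0,"wz": 0,"gripper": 0},{"tx": 0,"ty": 0,"tz": 4,"wx": 0,"wy": 0,"wz": 0,"gripper": 0}]}}

```text
time: 14.48
position: [0.5416, -0.0732, 0.1211]
tool_rot: [2.431, 1.987, 0.001]
ft_force: [-0.9, -0.0, 7.0]
grip_width: 0.064
grip_force: 40.0
```

```bash
python3 -c "from avg import *; avg(2); s=ctrl.get_state(); print(s['torque'],s['time'])"
```

```text
u 0.454286636917512 v -3.2971439302163708 sd 0.000539991335813117 pose [541.6  -73.22 121.22 -11.48] Fu -0.1638140738743222 Fv -1.0674090192869672 Fz 5.511103786580469
[-0.   -0.07  0.05] 14.5833
```

Call:
{"method": "jog_arm", "body": {"increments": [{"tx": 0,"ty": 0.3,"tz": 0.6,"wx": 0,"wy": 0,"wz": 0,"gripper": 0},{"tx": 0,"ty": 0.3,"tz": 1.2,"wx": 0,"wy": 0,"wz": 0,"gripper": 0},{"tx": 0,"ty": 0.3,"tz": 1.8,"wx": 0,"wy": 0,"wz": 0,"gripper": 0},{"tx": 0,"ty": 0.3,"tz": 2.4,"wx": 0,"wy": 0,"wz": 0,"gripper": 0},{"tx": 0,"ty": 0.3,"tz": 3,"wx": 0,"wy": 0,"wz": 0,"gripper": 0}]}}

```text
time: 15.0
position: [0.5417, -0.0732, 0.1184]
tool_rot: [2.431, 1.987, 0.001]
ft_force: [-2.0, -0.5, 6.8]
grip_width: 0.067
grip_force: 40.0
```

Call:
{"method": "jog_arm", "body": {"increments": [{"tx": 0,"ty": 0,"tz": 0.6,"wx": 0,"wy": 0,"wz": 0,"gripper": 0},{"tx": 0,"ty": 0,"tz": 1.2,"wx": 0,"wy": 0,"wz": 0,"gripper": 0},{"tx": 0,"ty": 0,"tz": 1.8,"wx": 0,"wy": 0,"wz": 0,"gripper": 0},{"tx": 0,"ty": 0,"tz": 2.4,"wx": 0,"wy": 0,"wz": 0,"gripper": 0},{"tx": 0,"ty": 0,"tz": 3,"wx": 0,"wy": 0,"wz": 0,"gripper": 0}]}}

```text
time: 15.42
position: [0.5416, -0.0731, 0.1149]
tool_rot: [2.432, 1.988, 0.001]
ft_force: [0.2, -0.3, 5.1]
grip_width: 0.066
grip_force: 40.0
```

```bash
python3 -c "from avg import *; avg(2); s=ctrl.get_state(); print(s['torque'],s['time'])"
```

```text
u 0.4316459566412615 v -3.224833707446049 sd 0.0014066927837820264 pose [541.59 -73.15 114.8  -11.47] Fu -0.32852080121401833 Fv 0.3731085845781627 Fz 4.619482764585975
[-0.04 -0.17 -0.01] 15.5167
```

Call:
{"method": "jog_arm", "body": {"increments": [{"tx": 0,"ty": 0,"tz": 1,"wx": 0,"wy": 0,"wz": 0,"gripper": 0},{"tx": 0,"ty": 0,"tz": 2,"wx": 0,"wy": 0,"wz": 0,"gripper": 0},{"tx": 0,"ty": 0,"tz": 3,"wx": 0,"wy": 0,"wz": 0,"gripper": 0},{"tx": 0,"ty": 0,"tz": 4,"wx": 0,"wy": 0,"wz": 0,"gripper": 0},{"tx": 0,"ty": 0,"tz": 5,"wx": 0,"wy": 0,"wz": 0,"gripper": 0}]}}

```text
time: 15.93
position: [0.5416, -0.0731, 0.1098]
tool_rot: [2.432, 1.988, 0.001]
ft_force: [-0.1, 0.5, 4.9]
grip_width: 0.065
grip_force: 40.0
```

Call:
{"method": "jog_arm", "body": {"increments": [{"tx": 0,"ty": 0,"tz": 1,"wx": 0,"wy": 0,"wz": 0,"gripper": 0},{"tx": 0,"ty": 0,"tz": 2,"wx": 0,"wy": 0,"wz": 0,"gripper": 0},{"tx": 0,"ty": 0,"tz": 3,"wx": 0,"wy": 0,"wz": 0,"gripper": 0},{"tx": 0,"ty": 0,"tz": 4,"wx": 0,"wy": 0,"wz": 0,"gripper": 0},{"tx": 0,"ty": 0,"tz": 5,"wx": 0,"wy": 0,"wz": 0,"gripper": 0}]}}

```text
time: 16.35
position: [0.5416, -0.0731, 0.1047]
tool_rot: [2.432, 1.988, 0.001]
ft_force: [-1.3, 0.8, 5.3]
grip_width: 0.07
grip_force: 40.0
```

```bash
python3 - <<'E'
from avg import *
avg(2)
im=vision.get_image('side'); cv2.imwrite('pics/s3.png',cv2.resize(im['color'][170:290,300:420],None,fx=4,fy=4,interpolation=cv2.INTER_CUBIC))
E
```

```text
u 0.38110627282799137 v -3.220060275323804 sd 0.008115592126952703 pose [541.54 -73.13 104.55 -11.47] Fu 0.5084612071594204 Fv -0.4160421335089487 Fz 4.751303025690845
```

View pics/s3.png

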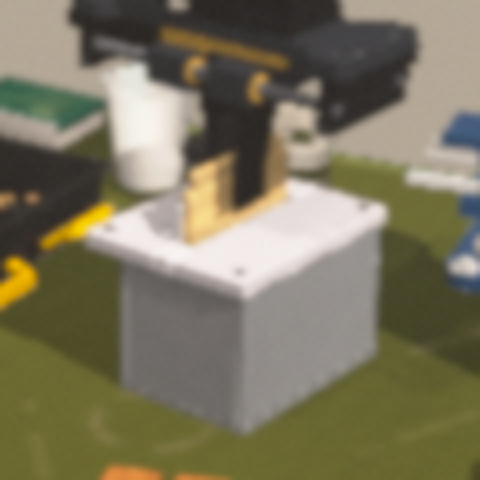

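The picture shows the plate upright in the slot, about half in, with the fingers clear of the cover. I'll release it, lift off, then close the fingers above its top edge.

Call:
{"method": "jog_arm", "body": {"increments": [{"tx": 0,"ty": 0,"tz": 0,"wx": 0,"wy": 0,"wz": 0,"gripper": 0.3},{"tx": 0,"ty": 0,"tz": 0,"wx": 0,"wy": 0,"wz": 0,"gripper": 0.3},{"tx": 0,"ty": 0,"tz": 0,"wx": 0,"wy": 0,"wz": 0,"gripper": 0.3},{"tx": 0,"ty": 0,"tz": 0,"wx": 0,"wy": 0,"wz": 0,"gripper": 0.3},{"tx": 0,"ty": 0,"tz": 0,"wx": 0,"wy": 0,"wz": 0,"gripper": 0.3}]}}

```text
time: 16.92
position: [0.5406, -0.0732, 0.1037]
tool_rot: [-2.432, -1.987, 0.001]
ft_force: [0.1, -0.2, 0.2]
grip_width: 0.279
grip_force: 0.0
```

Call:
{"method": "jog_arm", "body": {"increments": [{"tx": 0,"ty": 0,"tz": 0,"wx": 0,"wy": 0,"wz": 0,"gripper": 0.3},{"tx": 0,"ty": 0,"tz": 0,"wx": 0,"wy": 0,"wz": 0,"gripper": 0.3},{"tx": 0,"ty": 0,"tz": -10,"wx": 0,"wy": 0,"wz": 0,"gripper": 0.3},{"tx": 0,"ty": 0,"tz": -25,"wx": 0,"wy": 0,"wz": 0,"gripper": 0.3},{"tx": 0,"ty": 0,"tz": -45,"wx": 0,"wy": 0,"wz": 0,"gripper": 0.3}]}}

```text
time: 17.33
position: [0.5401, -0.073, 0.1491]
tool_rot: [-2.431, -1.987, 0.002]
ft_force: [0.8, -0.3, -0.0]
grip_width: 0.299
grip_force: 0.0
```

Call:
{"method": "jog_arm", "body": {"increments": [{"tx": 3,"ty": 0,"tz": 0,"wx": 0,"wy": 0,"wz": 0,"gripper": 0},{"tx": 3,"ty": 0,"tz": 0,"wx": 0,"wy": 0,"wz": 0,"gripper": 0},{"tx": 3,"ty": 0,"tz": 0,"wx": 0,"wy": 0,"wz": 0,"gripper": 0},{"tx": 3,"ty": 0,"tz": 0,"wx": 0,"wy": 0,"wz": 0,"gripper": 0},{"tx": 3,"ty": 0,"tz": 0,"wx": 0,"wy": 0,"wz": 0,"gripper": 0}], "grip_force": 10}}

```text
time: 17.75
position: [0.541, -0.0703, 0.1482]
tool_rot: [-2.432, -1.987, 0.002]
ft_force: [-0.1, -0.8, -0.3]
grip_width: 0.034
grip_force: 0.0
```

```bash
python3 - <<'E'
from avg import *
avg(2); print(ctrl.get_state()['grip_width'])
im=vision.get_image('side'); cv2.imwrite('pics/s4.png',cv2.resize(im['color'][150:270,300:420],None,fx=4,fy=4,interpolation=cv2.INTER_CUBIC))
E
```

```text
u -0.583028667867129 v -0.47241429941504054 sd 0.06111074293253199 pose [541.14 -70.25 148.33 -11.48] Fu -0.25965206089922305 Fv 0.25266572880235244 Fz -0.6854479004481939
0.017968936636985844
```

View pics/s4.png

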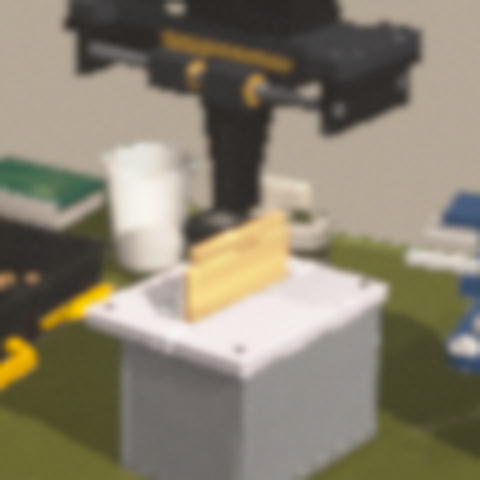

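The plate stands upright and steady in the slot with the closed fingers above it. Next I'll press it down.

Call:
{"method": "jog_arm", "body": {"increments": [{"tx": 0,"ty": 0.9,"tz": 3,"wx": 0,"wy": 0,"wz": 0,"gripper": 0},{"tx": 0,"ty": 0.9,"tz": 7,"wx": 0,"wy": 0,"wz": 0,"gripper": 0},{"tx": 0,"ty": 0.9,"tz": 11,"wx": 0,"wy": 0,"wz": 0,"gripper": 0},{"tx": 0,"ty": 0.9,"tz": 13,"wx": 0,"wy": 0,"wz": 0,"gripper": 0},{"tx": 0,"ty": 0.9,"tz": 15,"wx": 0,"wy": 0,"wz": 0,"gripper": 0}]}}

```text
time: 18.32
position: [0.5423, -0.0704, 0.1338]
tool_rot: [-2.432, -1.988, 0.001]
ft_force: [-1.6, -0.3, 4.7]
grip_width: 0.009
grip_force: 2.3
```

Call:
{"method": "jog_arm", "body": {"increments": [{"tx": 0,"ty": 0,"tz": 1.5,"wx": 0,"wy": 0,"wz": 0,"gripper": 0},{"tx": 0,"ty": 0,"tz": 3,"wx": 0,"wy": 0,"wz": 0,"gripper": 0},{"tx": 0,"ty": 0,"tz": 4.5,"wx": 0,"wy": 0,"wz": 0,"gripper": 0},{"tx": 0,"ty": 0,"tz": 6,"wx": 0,"wy": 0,"wz": 0,"gripper": 0},{"tx": 0,"ty": 0,"tz": 7.5,"wx": 0,"wy": 0,"wz": 0,"gripper": 0}]}}

```text
time: 18.73
position: [0.5425, -0.0702, 0.1277]
tool_rot: [2.432, 1.988, -0.001]
ft_force: [-3.5, -0.1, 7.2]
grip_width: 0.004
grip_force: 3.8
```

Call:
{"method": "jog_arm", "body": {"increments": [{"tx": 0,"ty": 0,"tz": 1.5,"wx": 0,"wy": 0,"wz": 0,"gripper": 0},{"tx": 0,"ty": 0,"tz": 3,"wx": 0,"wy": 0,"wz": 0,"gripper": 0},{"tx": 0,"ty": 0,"tz": 4.5,"wx": 0,"wy": 0,"wz": 0,"gripper": 0},{"tx": 0,"ty": 0,"tz": 6,"wx": 0,"wy": 0,"wz": 0,"gripper": 0},{"tx": 0,"ty": 0,"tz": 7.5,"wx": 0,"wy": 0,"wz": 0,"gripper": 0}]}}

```text
time: 19.15
position: [0.5425, -0.0701, 0.1202]
tool_rot: [2.432, 1.988, -0.001]
ft_force: [-3.4, 0.5, 8.4]
grip_width: 0.01
grip_force: 3.9
```

Call:
{"method": "jog_arm", "body": {"increments": [{"tx": 0,"ty": 0,"tz": 1.5,"wx": 0,"wy": 0,"wz": 0,"gripper": 0},{"tx": 0,"ty": 0,"tz": 3,"wx": 0,"wy": 0,"wz": 0,"gripper": 0},{"tx": 0,"ty": 0,"tz": 4.5,"wx": 0,"wy": 0,"wz": 0,"gripper": 0},{"tx": 0,"ty": 0,"tz": 6,"wx": 0,"wy": 0,"wz": 0,"gripper": 0},{"tx": 0,"ty": 0,"tz": 7.5,"wx": 0,"wy": 0,"wz": 0,"gripper": 0}]}}

```text
time: 19.57
position: [0.5425, -0.0701, 0.1126]
tool_rot: [2.432, 1.988, -0.001]
ft_force: [-3.5, 0.8, 6.7]
grip_width: 0.005
grip_force: 3.9
```

Call:
{"method": "jog_arm", "body": {"increments": [{"tx": 0,"ty": 0,"tz": 1.5,"wx": 0,"wy": 0,"wz": 0,"gripper": 0},{"tx": 0,"ty": 0,"tz": 3,"wx": 0,"wy": 0,"wz": 0,"gripper": 0},{"tx": 0,"ty": 0,"tz": 4.5,"wx": 0,"wy": 0,"wz": 0,"gripper": 0},{"tx": 0,"ty": 0,"tz": 6,"wx": 0,"wy": 0,"wz": 0,"gripper": 0},{"tx": 0,"ty": 0,"tz": 7.5,"wx": 0,"wy": 0,"wz": 0,"gripper": 0}]}}

```text
time: 19.98
position: [0.5425, -0.0701, 0.1051]
tool_rot: [2.432, 1.988, -0.001]
ft_force: [-3.7, -0.2, 7.1]
grip_width: 0.007
grip_force: 3.9
```

```bash
python3 -c "from avg import *; avg(2)"
```

```text
u 0.62487974127356 v -0.11490946018828638 sd 0.03090855684624838 pose [542.39 -70.14 104.85 -11.47] Fu -2.7490028907777044 Fv 0.1800170202977279 Fz 7.049161305959318
```

Call:
{"method": "jog_arm", "body": {"increments": [{"tx": 0,"ty": 0,"tz": 1,"wx": 0,"wy": 0,"wz": 0,"gripper": 0},{"tx": 0,"ty": 0,"tz": 2,"wx": 0,"wy": 0,"wz": 0,"gripper": 0},{"tx": 0,"ty": 0,"tz": 3,"wx": 0,"wy": 0,"wz": 0,"gripper": 0},{"tx": 0,"ty": 0,"tz": 4,"wx": 0,"wy": 0,"wz": 0,"gripper": 0},{"tx": 0,"ty": 0,"tz": 5,"wx": 0,"wy": 0,"wz": 0,"gripper": 0}]}}

```text
time: 20.5
position: [0.5424, -0.0702, 0.1001]
tool_rot: [-2.432, -1.988, 0.001]
ft_force: [-4.2, 0.9, 7.7]
grip_width: 0.003
grip_force: 3.9
```

Call:
{"method": "jog_arm", "body": {"increments": [{"tx": 0,"ty": 0,"tz": 0.4,"wx": 0,"wy": 0,"wz": 0,"gripper": 0},{"tx": 0,"ty": 0,"tz": 0.8,"wx": 0,"wy": 0,"wz": 0,"gripper": 0},{"tx": 0,"ty": 0,"tz": 1.2,"wx": 0,"wy": 0,"wz": 0,"gripper": 0},{"tx": 0,"ty": 0,"tz": 1.6,"wx": 0,"wy": 0,"wz": 0,"gripper": 0},{"tx": 0,"ty": 0,"tz": 2,"wx": 0,"wy": 0,"wz": 0,"gripper": 0}]}}

```text
time: 20.92
position: [0.5424, -0.0701, 0.0981]
tool_rot: [-2.432, -1.988, 0.001]
ft_force: [-3.7, 0.1, 6.7]
grip_width: 0.005
grip_force: 3.9
```

```bash
python3 -c "from avg import *; avg(2)"
```

```text
u 0.6332013505349356 v -0.1293561103512586 sd 0.018150791426158885 pose [542.4  -70.15  98.05 -11.47] Fu -3.9746073418647803 Fv -0.03779396377088709 Fz 8.028280504083787
```

Call:
{"method": "jog_arm", "body": {"increments": [{"tx": 0,"ty": 0,"tz": 0.4,"wx": 0,"wy": 0,"wz": 0,"gripper": 0},{"tx": 0,"ty": 0,"tz": 0.8,"wx": 0,"wy": 0,"wz": 0,"gripper": 0},{"tx": 0,"ty": 0,"tz": 1.2,"wx": 0,"wy": 0,"wz": 0,"gripper": 0},{"tx": 0,"ty": 0,"tz": 1.6,"wx": 0,"wy": 0,"wz": 0,"gripper": 0},{"tx": 0,"ty": 0,"tz": 2,"wx": 0,"wy": 0,"wz": 0,"gripper": 0}]}}

```text
time: 21.43
position: [0.5424, -0.0702, 0.0962]
tool_rot: [-2.432, -1.988, 0.001]
ft_force: [-3.3, 1.1, 8.4]
grip_width: 0.006
grip_force: 4.3
```

```bash
python3 -c "from avg import *; avg(2)"
```

```text
u 0.6573175294832297 v -0.10554775428632847 sd 0.0007215877069756127 pose [542.42 -70.13  96.15 -11.47] Fu -4.019613912146701 Fv -0.0979252246174421 Fz 8.112780856123841
```

Call:
{"method": "jog_arm", "body": {"increments": [{"tx": 0,"ty": 0,"tz": 0.4,"wx": 0,"wy": 0,"wz": 0,"gripper": 0},{"tx": 0,"ty": 0,"tz": 0.8,"wx": 0,"wy": 0,"wz": 0,"gripper": 0},{"tx": 0,"ty": 0,"tz": 1.2,"wx": 0,"wy": 0,"wz": 0,"gripper": 0},{"tx": 0,"ty": 0,"tz": 1.6,"wx": 0,"wy": 0,"wz": 0,"gripper": 0},{"tx": 0,"ty": 0,"tz": 2,"wx": 0,"wy": 0,"wz": 0,"gripper": 0}]}}

```text
time: 21.95
position: [0.5425, -0.0702, 0.0947]
tool_rot: [2.432, 1.988, -0.001]
ft_force: [-4.8, 0.6, 11.4]
grip_width: 0.006
grip_force: 6.2
```

```bash
python3 -c "from avg import *; avg(2)"
```

```text
u 0.7464103793890908 v -0.14724960072745313 sd 0.0009673476443468054 pose [542.5  -70.19  94.76 -11.47] Fu -5.242609659886645 Fv -0.04422450218895137 Fz 12.749218560442142
```

The force is now rising at about 3 N per mm, so the plate is on the floor. I'll lift off and check.

Call:
{"method": "jog_arm", "body": {"increments": [{"tx": 0,"ty": 0,"tz": -3,"wx": 0,"wy": 0,"wz": 0,"gripper": 0},{"tx": 0,"ty": 0,"tz": -10,"wx": 0,"wy": 0,"wz": 0,"gripper": 0},{"tx": 0,"ty": 0,"tz": -30,"wx": 0,"wy": 0,"wz": 0,"gripper": 0},{"tx": 0,"ty": 0,"tz": -60,"wx": 0,"wy": 0,"wz": 0,"gripper": 0},{"tx": 0,"ty": 0,"tz": -90,"wx": 0,"wy": 0,"wz": 0,"gripper": 0}]}}

```text
time: 22.47
position: [0.5419, -0.0703, 0.1835]
tool_rot: [-2.431, -1.987, 0.001]
ft_force: [-0.1, -0.7, 0.4]
grip_width: 0.002
grip_force: 0.0
```

```bash
python3 - <<'E'
from avg import *
avg(2)
im=vision.get_image('side'); cv2.imwrite('pics/s5.png',cv2.resize(im['color'][180:290,310:410],None,fx=5,fy=5,interpolation=cv2.INTER_CUBIC))
a=np.radians(-11.3); bx=np.array([np.cos(a),np.sin(a)]); by=np.array([-bx[1],bx[0]])
for z in (95,98,102.5):
  for v in (40,-40):
    uv=proj(im,np.r_[np.array([541.8,-69.9])-2*bx+v*by,z]/1000); print(z,v,(uv-[310,180])*5)
E
```

```text
u 4.2218970708474926 v 0.22974010903137962 sd 0.07887870996453827 pose [545.99 -70.5  189.5  -11.48] Fu 2.288112386778299 Fv -0.25488709704106033 Fz 2.1669800503231995
95 40 [188.47 254.56]
95 -40 [296.43 200.47]
98 40 [188.53 248.37]
98 -40 [296.58 194.49]
102.5 40 [188.62 239.06]
102.5 -40 [296.82 185.5 ]
```

View pics/s5.png

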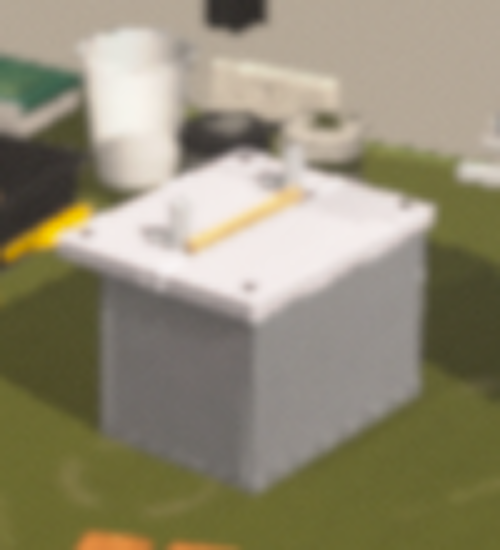

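The picture shows only a thin strip of the template in the slot, from (188,248) to (305,190), upright and about 3 mm proud, so it is home. The fingers are well clear.

```bash
python3 -c "
from bench import ctrl
print(ctrl.close_job())"
```

```text
the job is handed in; nothing more can be done
None
```

The template is in the storage box, upright in the slot and about 3 mm proud of the cover, which is fully home. The job was handed in at about 22.6 s; the highest push I read was about 13 N, and I saw no sign that the bystanders moved, though I didn't re-measure them.

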